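# Rock the seesaw gate and feed the turned balls down the other chute

## Task

The seesaw gate standing in the wooden sorting run now leans so that it would feed the chute on its lower side: with the fingertips, press its raised side down until it has rocked fully over to the other side. Then push the two waiting wooden balls forward over the stop rib so that they roll by themselves over the gate and down that newly opened chute, both coming to rest in the tray at its end. Nothing is to be picked up or carried, the balls must not be touched once they have left the feed channel, and the spare gate and the other things on the bench stay as they are.

Things in the scene. Friction and masses are not known exactly. Their poses are not given: they have to be found in the camera images.
- run: Fixed wooden sorting run, T-shaped from above: a feed channel leads to a seesaw gate, from which one chute falls to the left and one to the right, each into a tray. Origin on the bench right under the pivot of the gate that stands in the run; x = the way the balls roll down the feed channel, y to the left of that, z up. All x, y below are along these axes.
- run_feed (a point): Middle of the feed channel's floor at its rear, open end, 104 mm above the bench, 175 mm behind (-x) the run's origin. The channel falls by 0.14 rad along +x to 84 mm high at x = -34 mm from the origin. 44 mm wide inside; walls 8 mm thick, only 14 mm above its floor.
- run_rib (a point): Middle of the rounded stop rib, 3 mm high, that crosses the feed channel's floor 85 mm behind (-x) the run's origin and holds the balls back.
- run_left_tray (a point): Centre of the left tray's floor, 6 mm above the bench, 219 mm to +y of the run's origin. Inside 108 x 107 mm, walls to 56 mm. Its chute, 56 mm wide, falls from 48 mm high at y = 55 mm to 22 mm at y = 160 mm.
- run_right_tray (a point): The same for the right tray and chute, 219 mm to -y of the run's origin.
- ball_front: The front one of two equal plain wooden balls, 40 mm diameter, about 25 g, resting against the stop rib in the feed channel. Origin at its centre.
- ball_rear: The rear ball, 40 mm diameter, resting against the front ball, farther up the channel (towards -x of the run). Origin at its centre. Pushing it forward also pushes the front ball over the rib; less than 1 N is enough, and a ball rolls on by itself once past the rib.
- gate_a (a joint): Tilt (rad) of gate_a, one of two like seesaw gates; one stands in the run, the other is the spare. It rocks about a level axis along x. 0 = level, positive = left (+y) side up, so it feeds to the right; stops at -0.26 and 0.26. Stiff pivot: it stays where it is left; 1 to 2 N on a wing moves it. At the start its left (+y) side is raised.
- gate_a_pivot (a point): Middle of gate_a's upper face, 78 mm above the bench, fixed; axes as the run's. The gate in the run has it over the run's origin, the spare is 190 mm away. Plate 136 mm long (y), 58 wide (x), 6 thick, with 8 mm high rims on the long edges. Its stand has an upright plate at x = 32 to 40 mm, 64 mm wide, 112 mm high.
- gate_a_left_wing (a point): Point on the upper face of gate_a's left wing, 55 mm from the pivot along +y: a good place to press. 64 mm above the bench with that wing fully down, 92 mm fully up. Moves with the gate.
- gate_a_right_wing (a point): Point on the upper face of gate_a's right wing, 55 mm from the pivot along -y: a good place to press. 64 mm above the bench with that wing fully down, 92 mm fully up. Moves with the gate.
- gate_b (a joint): Tilt (rad) of gate_b, one of two like seesaw gates; one stands in the run, the other is the spare. It rocks about a level axis along x. 0 = level, positive = left (+y) side up, so it feeds to the right; stops at -0.26 and 0.26. Stiff pivot: it stays where it is left; 1 to 2 N on a wing moves it. At the start its right (-y) side is raised.
- gate_b_pivot (a point): Middle of gate_b's upper face, 78 mm above the bench, fixed; axes as the run's. The gate in the run has it over the run's origin, the spare is 190 mm away. Plate 136 mm long (y), 58 wide (x), 6 thick, with 8 mm high rims on the long edges. Its stand has an upright plate at x = 32 to 40 mm, 64 mm wide, 112 mm high.
- gate_b_left_wing (a point): Point on the upper face of gate_b's left wing, 55 mm from the pivot along +y: a good place to press. 64 mm above the bench with that wing fully down, 92 mm fully up. Moves with the gate.
- gate_b_right_wing (a point): Point on the upper face of gate_b's right wing, 55 mm from the pivot along -y: a good place to press. 64 mm above the bench with that wing fully down, 92 mm fully up. Moves with the gate.
- wax_tin: Bystander: flat round steel tin, 72 mm across, 50 mm high; origin under its centre.
- chisel: Bystander: wood chisel lying flat, about 230 mm long, 30 mm thick at the wooden handle; origin on the bench under its middle.
- finial: Bystander: turned dark wooden finial standing on its foot, 60 mm across, 95 mm high; origin under its centre.
- oilstone: Bystander: grey sharpening stone in a dark wooden holder, 160 x 60 x 32 mm; origin under its centre.
- rosette: Bystander: square carved wooden block with a flower, 90 x 90 x 26 mm; origin under its centre.
- offcut: Bystander: plain wooden offcut, 120 x 45 x 30 mm; origin under its centre.
- cup: Bystander: white mug, 74 mm across, 75 mm high; origin under its centre.
Mind the look-alikes: they are no part of the job. Leave any blue or yellow look-alike of the ball_front alone.

How it is judged (in metres and radians):
On the way:
1. the gate in the run has been rocked over to the other side while both balls still wait in the feed channel (((horizontal distance between gate_a_pivot and run below 0.05 m and value of joint gate_a below -0.2 rad) or (horizontal distance between gate_b_pivot and run below 0.05 m and value of joint gate_b above 0.2 rad)) and x of each of ball_front, ball_rear in the frame of run below -0.07 m), for 0.2 s.
At the end, for the whole second after the job is handed in: The gate in the run leans more than 0.2 rad the other way than at the start, and both balls lie at rest (under 0.05 m/s) on the floor of the tray on its now lower side (((horizontal distance between gate_a_pivot and run below 0.05 m and value of joint gate_a below -0.2 rad and (y of ball_front in the frame of run between 0.165 and 0.275 m and x of ball_front in the frame of run between -0.056 and 0.056 m and z of ball_front in the frame of run below 0.045 m) and (y of ball_rear in the frame of run between 0.165 and 0.275 m and x of ball_rear in the frame of run between -0.056 and 0.056 m and z of ball_rear in the frame of run below 0.045 m)) or (horizontal distance between gate_b_pivot and run below 0.05 m and value of joint gate_b above 0.2 rad and (y of ball_front in the frame of run between -0.275 and -0.165 m and x of ball_front in the frame of run between -0.056 and 0.056 m and z of ball_front in the frame of run below 0.045 m) and (y of ball_rear in the frame of run between -0.275 and -0.165 m and x of ball_rear in the frame of run between -0.056 and 0.056 m and z of ball_rear in the frame of run below 0.045 m))) and linear speed of each of ball_front, ball_rear below 0.05 m/s); the robot touches nothing.
It fails at once if a ball is lifted (its centre more than 150 mm above the bench) (z of any of ball_front, ball_rear in the frame of run above 0.15 m).
It fails at once if a ball is touched by the robot after it has left the feed channel ((contact force between any of the arm, the fingers and ball_front above 0.05 N and (x of ball_front in the frame of run above -0.015 m or y of ball_front in the frame of run above 0.03 m or y of ball_front in the frame of run below -0.03 m)) or (contact force between any of the arm, the fingers and ball_rear above 0.05 N and (x of ball_rear in the frame of run above -0.015 m or y of ball_rear in the frame of run above 0.03 m or y of ball_rear in the frame of run below -0.03 m))).
It fails at once if the spare gate is rocked ((not (horizontal distance between gate_a_pivot and run below 0.05 m) and value of joint gate_a below 0.15 rad) or (not (horizontal distance between gate_b_pivot and run below 0.05 m) and value of joint gate_b above -0.15 rad)).
It fails at once if a bystander is moved by more than 30 mm (distance of any of wax_tin, chisel, finial, oilstone, rosette, offcut, cup from where it was at the start of the episode above 0.03 m).
It also fails if it takes over 45 s, if anything falls off the work surface, if the arm or the gripper's body presses on something with over 40 N, if the wrist force passes 120 N, or if a joint passes its speed limit or range.

## Robot

A 6-joint arm with a two-finger parallel gripper is mounted at the origin on the work surface. World frame = base frame: x ahead of the robot, y to its left, z up, the work surface at z = 0. Lengths are in mm, angles in rad, forces in N, time in s.
With the tool pointing down it reaches from about 400 to 925 mm from the base axis. Payload 12.5 kg.
Tool frame: the origin (TCP) lies midway between the tips of the shut fingers; the grasp point (between the pads) lies 19 mm behind it (env.pinch_z is the distance from the TCP to the grasp point, in mm); z points along the fingers, y is the line along which they close (so a half turn about z gives the same grasp; the last joint's range is limited). The gripper opens to 95 mm and grips with 3 to 60 N. Pads are 20 mm wide; open, the fingers measure 119 mm over their backs; the gripper's body (75 mm by 180 mm) begins 59 mm behind the grasp point.
Start: joints at [1.235, 0.491, 1.559, -0, 1.092, -0.106], TCP at [142.346, 608.592, 214.661] pointing down, gripper open.
Joint ranges: [-3.1, 3.1], [-0.84, 2.19], [0.05, 2.79], [-1.13, 4.28], [0.06, 2.93], [-2.69, 2.69]. Speed limits (rad/s): [2.22, 2.22, 2.79, 3.14, 3.14, 3.14].

## Interface

Orientations are given as [roll, pitch, yaw] about the fixed x, y, z axes, in that order (R = Rz(yaw) Ry(pitch) Rx(roll)).
In Python, from cell import readout, eyes, job_done, env gives the robot as it stands.
- The arm moves only by the shell command python3 -m jog 'ROWS'. ROWS is a JSON object of lists of equal length, an entry for each row: "dp": the shift along the tool's x, y, z in mm, a list of three; "twist": the turn about the tool's z in degrees; "claw": the closure, from -1 (fully open) to 1 (shut). A call has 1 to 8 rows; each row is the pose to reach, as a shift and turn from the pose commanded when the call began, along the tool's axes at that moment; what a row does not reach only later rows make up. A row lasts 1/12 s, in which the tool goes at most 41.7 mm and 7.16 degrees, less where a joint would pass 70% of its speed; a pose out of reach is approached as far as the arm can. A call with a gripper value outside its range is refused whole. The fingers move at their own pace and stop on an object; the grip force is fixed at half the most. Time passes only in rows, so rows that repeat a pose let the fingers close. It gives the time, the measured TCP pose, the force and the opening at its end, in the units of the state.
- readout.state(): the state, without advancing time (a new reading comes with each control period).
- eyes.read_camera(name): name is "side" or "top"; returns the picture (480x640x3 uint8, red, green, blue); there is no depth.
- eyes.camera_model(name): a dict with "intrinsics" (3x3 intrinsics, pixels), "R" (3x3) and "t" (3): a world point X has camera coordinates R X + t. Camera axes: x right, y down, z forward; pixel columns grow to the right and rows downward; lengths in mm; the calibration is good to about 2 mm. A picture is of the moment at which its call begins. camera_model takes no time and is no camera call.
- job_done(): hands the job in, once; it reports no verdict.
The state is a dict: "t": time; "joints": joint angles; "qvel": joint speeds; "tau": joint torques, N m; "eef_pos": TCP position; "tcp_rot": TCP orientation; "ft_force": force on the tool from outside, world axes, zero at the start; "moment": the same for the moment, N m; "opening": opening from 0.0 (shut) to 1.0 (fully open).
Only numpy, scipy, OpenCV 4.12 (cv2) and the standard library are available. Lean on these libraries where they do the work, as an engineer would, in place of code of your own. Each camera call takes 0.05 s, during which the arm holds its last target. There are 200 camera calls.

## Working session

There is one attempt and no reset: what is moved stays moved. The work goes in short steps, Python scripts to look and compute and a shell command to move; the robot and the scene stay as the last step left them, time stands still between calls to the robot, and variables do not carry over. Pictures are saved under pics/ and viewed, on a budget of 10 in all, crops included, one or two more only if the job needs it, and the job is handed in when it is done.

```bash
mkdir -p pics
python3 - <<'E'
from cell import readout, eyes
import cv2
for n in("top","side"):
    cv2.imwrite(f"pics/{n}0.png",eyes.read_camera(n)[:,:,::-1])
    m=eyes.camera_model(n);print(n,m)
print(readout.state())
E
```

```text
top {'intrinsics': array([[446.58378587,   0.        , 318.6012698 ],
       [  0.        , 446.58378587, 234.8712161 ],
       [  0.        ,   0.        ,   1.        ]]), 'R': array([[ 0.01156021, -0.99984474,  0.0132988 ],
       [-0.9887765 , -0.0134114 , -0.14879906],
       [ 0.14895432, -0.01142939, -0.98877802]]), 't': array([ -20.70332201,  546.5247155 , 1240.39804514])}
side {'intrinsics': array([[511.68763082,   0.        , 328.82438107],
       [  0.        , 511.68763082, 241.63371634],
       [  0.        ,   0.        ,   1.        ]]), 'R': array([[ 0.99760134, -0.06853335,  0.00973402],
       [-0.03042781, -0.56046954, -0.82761588],
       [ 0.06217491,  0.82533452, -0.56121048]]), 't': array([-533.28867243,   83.69509197, 1119.42051508])}
{'t': 0.1, 'joints': array([ 1.23542413e+00,  4.91472262e-01,  1.55937668e+00, -6.66741194e-06,
        1.09167312e+00, -1.05607743e-01]), 'qvel': array([-0.00155258, -0.00176821, -0.001758  , -0.00043233, -0.00026644,
       -0.00193579]), 'tau': array([ 3.16051817e-03, -6.13622403e+01, -2.58603448e+01,  6.94546360e-02,
        4.70309670e-02, -1.04202950e-04]), 'eef_pos': array([142.25982237, 608.38666583, 214.14103868]), 'tcp_rot': array([-3.14066780e+00, -9.20894422e-05,  2.91183123e+00]), 'ft_force': array([ 0.65650896,  0.97941819, -1.44624257]), 'moment': array([-0.0168618 , -0.01422912, -0.00423124]), 'opening': 0.9992470489772378}
```

View pics/top0.png

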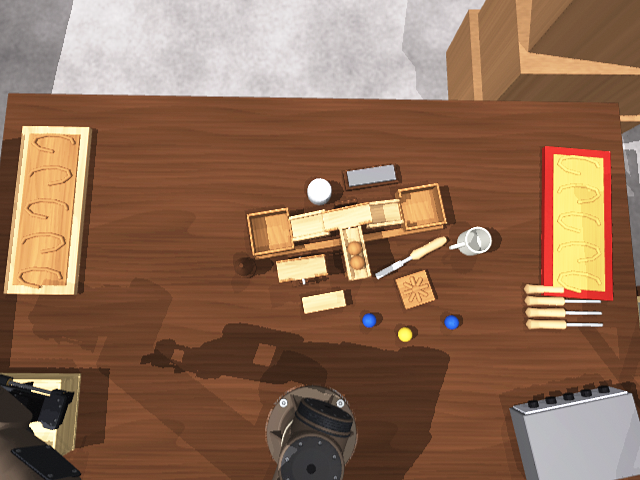

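View pics/side0.png

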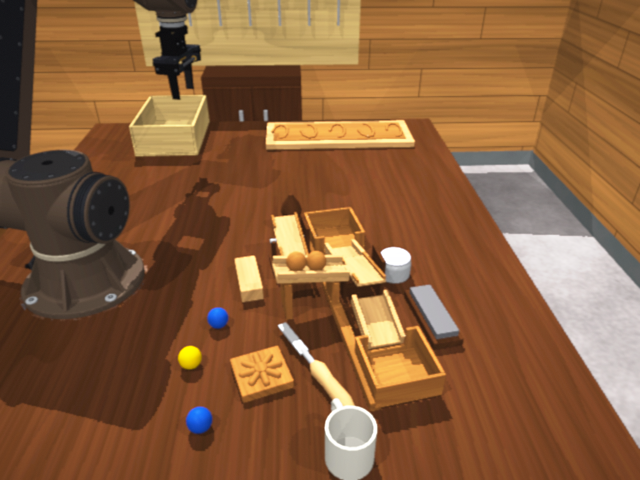

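The top view shows the run with its trays at about (270,232) and (422,208). The two waiting balls are at (354,248) and (357,262), and the spare gate is at (302,268). The blue and yellow balls, at (369,321), (452,322) and (405,334), are look-alikes. Next I'll take a close crop of each view.

Run:
```python
import cv2
a=cv2.imread("pics/top0.png")[165:295,235:455];cv2.imwrite("pics/c1.png",cv2.resize(a,None,fx=3.6,fy=3.6,interpolation=cv2.INTER_CUBIC))
a=cv2.imread("pics/side0.png")[200:410,230:450];cv2.imwrite("pics/c2.png",cv2.resize(a,None,fx=2.8,fy=2.8,interpolation=cv2.INTER_CUBIC))
```

```text
(no output)
```

View pics/c1.png

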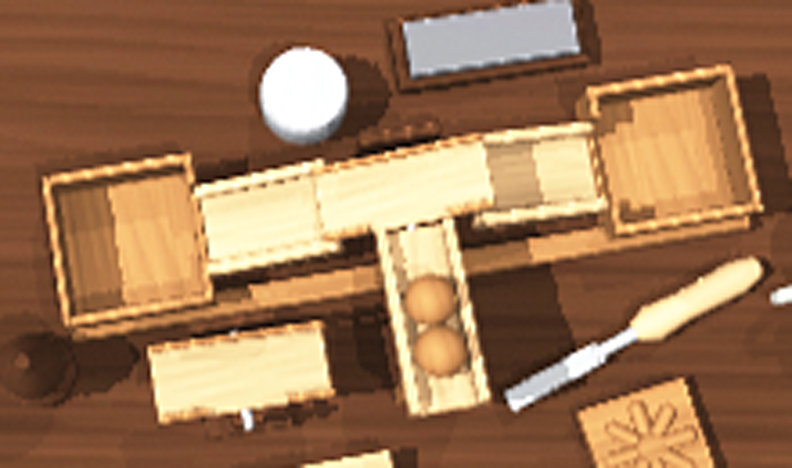

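View pics/c2.png

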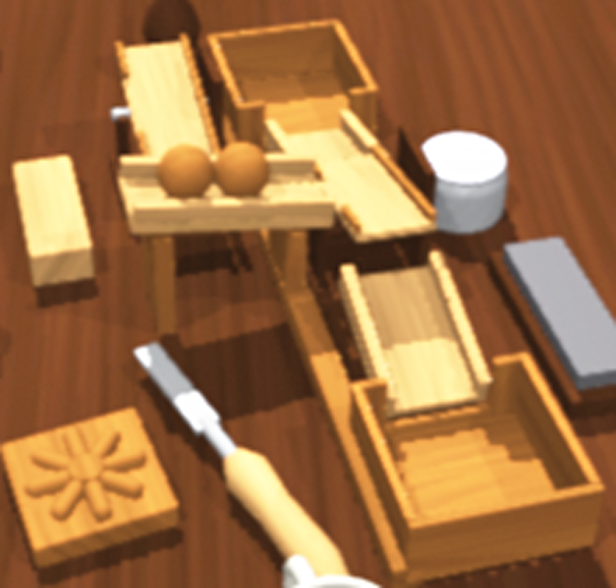

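```bash
cat > h.py <<'E'
import numpy as np
from cell import readout, eyes
def proj(n,P):
    m=eyes.camera_model(n);c=np.atleast_2d(P)@m["R"].T+m["t"];q=c@m["intrinsics"].T;return q[:,:2]/q[:,2:]
def ray(n,uv,z):
    m=eyes.camera_model(n);d=m["R"].T@np.linalg.solve(m["intrinsics"],[*uv,1]);o=-m["R"].T@m["t"];return o+d*(z-o[2])/d[2]
def c1(u,v):return (u/3.6+235,v/3.6+165)
E
python3 - <<'E'
from h import *
from scipy.optimize import least_squares
ct=lambda p:np.array(p)/3.6+[235,165]
cs=lambda p:np.array(p)/2.8+[230,200]
o=60;x=60
def W(p,L):
    L=np.atleast_2d(L);c,s=np.cos(p[2]),np.sin(p[2]);return np.c_[p[0]+c*L[:,0]-s*L[:,1],p[1]+s*L[:,0]+c*L[:,1],L[:,2]]
def corn(w): # order: far-left, far-right, near-right, near-left
    return [[x+w,s*219+o+w,56] if 0 else [a*(54+w),s*219+b*(54+w),56] for s in(1,-1) for a,b in((1,1),(1,-1),(-1,-1),(-1,1))]
top=ct([(44,178),(188,155),(212,300),(68,325),(588,92),(730,67),(762,212),(612,233)])
side_c=cs([(208,38),(338,22)]) # loosely, checked below
B=[[-96,0,113],[-135.5,0,119]];bt=ct([(430,300),(440,350)]);bs=cs([(185,172),(242,169)])[::-1]
f=lambda p:np.r_[(proj("top",W(p,corn(p[3])))-top).ravel(),(proj("top",W(p,B))-bt).ravel(),(proj("side",W(p,B))-bs).ravel()]
r=least_squares(f,[600,-30,.15,5],loss="soft_l1");p=r.x;print(p,np.round(r.fun.reshape(-1,2),1) if 0 else np.round(f(p).reshape(-1,2),1))
np.save("p.npy",p)
for t in(.26,-.26):
    G=[[a,b*np.cos(t),78+b*np.sin(t)] for b in(68,-68) for a in(-29,29)]
    print(t,"top",np.round((proj("top",W(p,G))-[235,165])*3.6).tolist(),"side",np.round((proj("side",W(p,G))-[230,200])*2.8).tolist())
Q=dict(Lw=[0,55,92],Rw=[0,-55,92],rear=[-175,0,104],ballr=[-135.5,0,119],start=[-170,0,112],end=[-100,0,108])
for k,v in Q.items():print(k,W(p,v).round(1))
E
```

```text
[ 5.93031097e+02 -9.34508714e+01  1.78322482e-01  4.65207388e+00] [[ 0.1 -0.3]
 [ 0.8 -0.5]
 [ 0.6 -0.6]
 [-0.6 -0.7]
 [-0.5 -0.8]
 [-0.3 -0.2]
 [-0.8 -1.2]
 [ 0.7 -0.4]
 [ 0.1  0.7]
 [ 0.2  1.1]
 [-1.6  0.2]
 [-1.3 -0.5]]
0.26 top [[328.0, 233.0], [316.0, 160.0], [491.0, 214.0], [478.0, 143.0]] side [[305.0, 126.0], [379.0, 116.0], [354.0, 273.0], [434.0, 260.0]]
-0.26 top [[327.0, 241.0], [315.0, 169.0], [497.0, 206.0], [483.0, 133.0]] side [[304.0, 164.0], [377.0, 153.0], [356.0, 233.0], [437.0, 221.0]]
Lw [[583.3 -39.3  92. ]]
Rw [[ 602.8 -147.6   92. ]]
rear [[ 420.8 -124.5  104. ]]
ballr [[ 459.7 -117.5  119. ]]
start [[ 425.7 -123.6  112. ]]
end [[ 494.6 -111.2  108. ]]
```

The side crop shows the gate's near end at about (350,240)–(440,215). That matches tilt −0.26, so the right side is raised and this is gate_b. I'll press the right wing, and the balls should then go into the right tray.

Candidates for the target balls are the wooden pair at (354,248) and (357,262), blue at (369,321) and (452,322), and yellow at (405,334). I choose the wooden pair in the channel, as the crop confirms.

```bash
python3 -m jog '{"dp":[[-233,-237,0],[-233,-237,0],[-233,-237,0],[-233,-237,0],[-233,-237,0],[-233,-237,0],[-233,-237,0],[-233,-237,0]],"twist":[-6,-12,-18,-23,-23,-23,-23,-23],"claw":[1,1,1,1,1,1,1,1]}'
cat >> h.py <<'E'
from scipy.spatial.transform import Rotation as Ro
def d(L):
    p=np.load("p.npy");c,s=np.cos(p[2]),np.sin(p[2]);t=np.array([p[0]+c*L[0]-s*L[1],p[1]+s*L[0]+c*L[1],L[2]])
    S=readout.state();R=Ro.from_euler("xyz",S["tcp_rot"])
    w=S["eef_pos"]-p[:3]*[1,1,0]
    print("dp",R.inv().apply(t-S["eef_pos"]).round(1),"run",round(c*w[0]+s*w[1],1),round(-s*w[0]+c*w[1],1),S["eef_pos"].round(1),"F",S["ft_force"].round(1),"yawerr deg",np.degrees(S["tcp_rot"][2]-p[2]).round(1),"t",S["t"])
E
python3 -c "
from h import *
d([0,-57,200])"
```

```text
t: 0.77
eef_pos: [315.7, 322.9, 214.6]
tcp_rot: [3.142, -0.0, -2.97]
ft_force: [2.1, 1.3, 0.6]
opening: 0.498
dp [-202.4 -514.6   14.6] run -199.1 458.9 [315.7 322.9 214.6] F [2.1 1.3 0.6] yawerr deg -180.4 t 0.7667
```

```bash
python3 -m jog '{"dp":[[-120,-300,0],[-120,-300,0],[-120,-300,0],[-120,-300,0],[-120,-300,0],[-120,-300,0],[-120,-300,0],[-120,-300,0]],"twist":[0,0,0,0,0,0,0,0],"claw":[1,1,1,1,1,1,1,1]}'
python3 -c "
from h import *
d([0,-57,200])"
```

```text
t: 1.43
eef_pos: [485.8, 46.9, 214.5]
tcp_rot: [-3.141, 0.0, -2.971]
ft_force: [0.4, 0.1, -0.6]
opening: 0.008
dp [ -82.3 -213.5   14.6] run -80.6 157.1 [485.8  46.9 214.5] F [ 0.4  0.1 -0.6] yawerr deg -180.4 t 1.4333
```

```bash
python3 -m jog '{"dp":[[-82,-214,0],[-82,-214,0],[-82,-214,0],[-82,-214,0],[-82,-214,0],[-82,-214,0],[-82,-214,0],[-82,-214,40]],"twist":[0,0,0,0,0,0,0,0],"claw":[1,1,1,1,1,1,1,1]}'
python3 -c "
from h import *
d([0,-57,110])
import cv2
cv2.imwrite('pics/s1.png',cv2.resize(eyes.read_camera('side')[110:380,220:460,::-1],None,fx=2.2,fy=2.2))"
```

```text
t: 2.1
eef_pos: [605.0, -149.2, 179.5]
tcp_rot: [-3.137, 0.009, -2.972]
ft_force: [1.7, -0.6, -0.3]
opening: 0.007
dp [ 2.5  0.3 69.5] run 1.8 -57.0 [ 605.  -149.2  179.5] F [ 1.7 -0.6 -0.3] yawerr deg -180.5 t 2.1
```

View pics/s1.png

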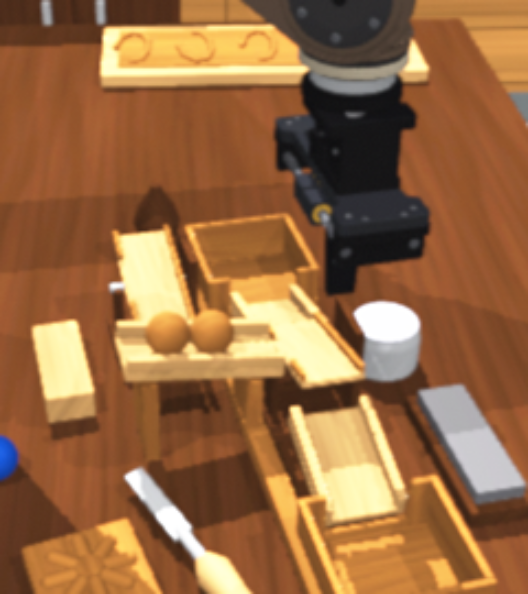

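The shut fingers are at crop (340,285), above the gate's raised end, and both balls are still in the channel. I'll press down in steps.

```bash
python3 -m jog '{"dp":[[0,0,35],[0,0,60],[0,0,72],[0,0,78],[0,0,84],[0,0,90],[0,0,96],[0,0,102]],"twist":[0,0,0,0,0,0,0,0],"claw":[1,1,1,1,1,1,1,1]}'
python3 -c "
from h import *
d([0,-57,62])"
```

```text
t: 2.82
eef_pos: [602.6, -147.3, 73.2]
tcp_rot: [-3.141, 0.002, -2.97]
ft_force: [0.3, -1.5, 0.7]
opening: 0.004
dp [-0.2 -2.3 11.2] run -0.2 -54.7 [ 602.6 -147.3   73.2] F [ 0.3 -1.5  0.7] yawerr deg -180.4 t 2.8167
```

```bash
python3 -m jog '{"dp":[[0,0,4],[0,0,7],[0,0,9],[0,0,10],[0,0,11],[0,0,12],[0,0,12],[0,0,12]],"twist":[0,0,0,0,0,0,0,0],"claw":[1,1,1,1,1,1,1,1]}'
```

```text
t: 3.48
eef_pos: [602.4, -147.1, 63.9]
tcp_rot: [-3.141, 0.002, -2.97]
ft_force: [-10.0, 3.2, 32.4]
opening: 0.005
```

The force rose to 32 N with the tip at 64 mm, so the gate is on its stop. I'll lift and check.

```bash
python3 -m jog '{"dp":[[0,0,-30],[0,0,-70],[0,0,-110],[0,0,-136],[0,0,-136],[0,0,-136],[0,0,-136],[0,0,-136]],"twist":[0,0,0,0,0,0,0,0],"claw":[1,1,1,1,1,1,1,1]}'
python3 -c "
from h import *
d([-182,0,200])
import cv2
cv2.imwrite('pics/s2.png',cv2.resize(eyes.read_camera('side')[110:380,220:460,::-1],None,fx=2.2,fy=2.2))"
```

```text
t: 4.15
eef_pos: [601.5, -147.0, 195.1]
tcp_rot: [3.14, -0.002, -2.97]
ft_force: [-0.1, -0.1, -0.3]
opening: 0.005
dp [181.2  53.   -4.5] run -1.2 -54.2 [ 601.5 -147.   195.1] F [-0.1 -0.1 -0.3] yawerr deg -180.4 t 4.15
```

View pics/s2.png

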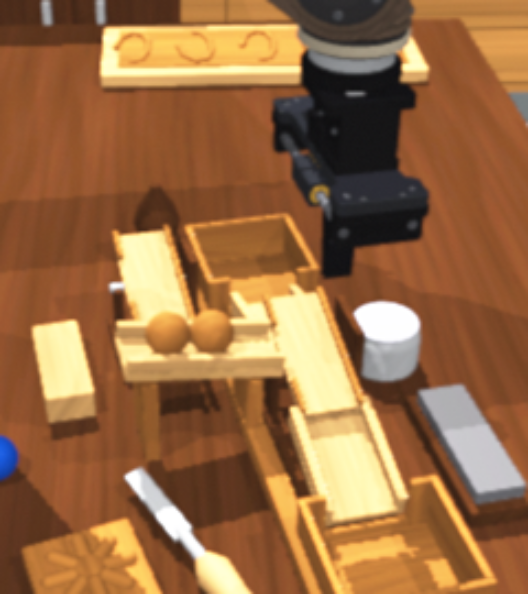

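The gate now slopes down onto the right chute, with its lower edge at (300–365, 410). Both balls still wait at (168,332) and (210,332). Next I'll move behind the rear ball.

```bash
python3 -m jog '{"dp":[[40,12,0],[80,24,0],[120,35,0],[160,47,0],[181,53,0],[181,53,0],[181,53,0],[181,53,0]],"twist":[0,0,0,0,0,0,0,0],"claw":[1,1,1,1,1,1,1,1]}'
python3 -m jog '{"dp":[[0,0,25],[0,0,45],[0,0,60],[0,0,70],[0,0,73],[0,0,73],[0,0,73],[0,0,73]],"twist":[0,0,0,0,0,0,0,0],"claw":[1,1,1,1,1,1,1,1]}'
python3 -c "
from h import *
d([-160,0,113])
import cv2
a=eyes.read_camera('side')[210:300,240:360,::-1];b=eyes.read_camera('top')[215:305,300:420,::-1]
cv2.imwrite('pics/s3.png',cv2.resize(cv2.hconcat([a,b]),None,fx=3.3,fy=3.3))"
```

```text
t: 4.87
eef_pos: [415.4, -126.2, 196.4]
tcp_rot: [3.142, 0.0, -2.97]
ft_force: [0.2, -0.2, 0.6]
opening: 0.004
t: 5.53
eef_pos: [415.2, -126.0, 124.0]
tcp_rot: [-3.141, 0.001, -2.97]
ft_force: [0.1, -0.0, -0.0]
opening: 0.004
dp [-20.8   0.7  11. ] run -180.8 -0.5 [ 415.2 -126.   124. ] F [ 0.1 -0.  -0. ] yawerr deg -180.4 t 5.5333
```

View pics/s3.png

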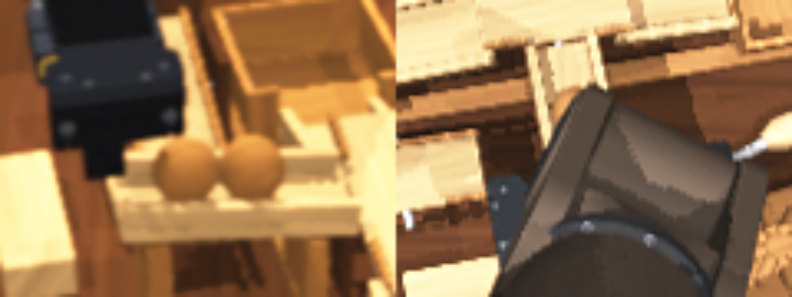

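The left half shows the fingertip at (105,170), directly behind the rear ball at (187,168) and in line with the channel. I'll push gently.

```bash
python3 -m jog '{"dp":[[-3,0.5,6],[-8,0.5,11],[-14,0.5,11],[-20,0.5,11],[-25,0.5,11],[-30,0.5,12],[-35,0.5,12],[-40,0.5,13]],"twist":[0,0,0,0,0,0,0,0],"claw":[1,1,1,1,1,1,1,1]}'
python3 -c "
from h import *
d([-110,0,109])
import cv2
a=eyes.read_camera('side')[200:350,240:440,::-1]
cv2.imwrite('pics/s4.png',cv2.resize(a,None,fx=3,fy=3))"
```

```text
t: 6.3
eef_pos: [454.6, -118.4, 110.7]
tcp_rot: [-3.142, 0.0, -2.97]
ft_force: [-1.2, -0.3, -0.5]
opening: 0.005
dp [-30.7   0.2   1.7] run -140.7 -0.0 [ 454.6 -118.4  110.7] F [-1.2 -0.3 -0.5] yawerr deg -180.4 t 6.3
```

View pics/s4.png

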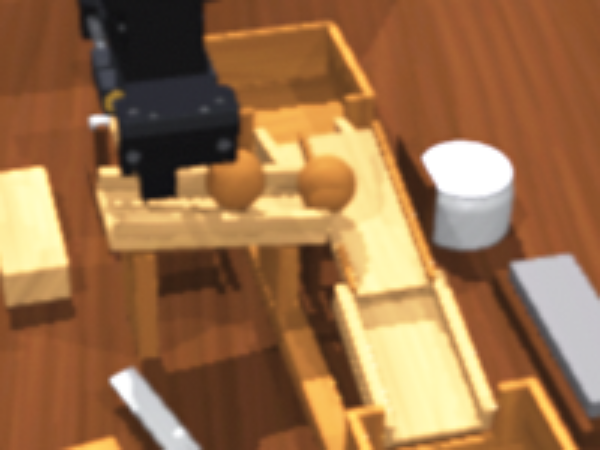

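The front ball (325,183) has passed the rib and is rolling off the channel. The rear ball is at (235,180). I'll hold while the front one rolls away, then push the rear ball.

```bash
python3 -m jog '{"dp":[[0,0,0],[0,0,0],[0,0,0],[0,0,0],[0,0,0],[0,0,0],[0,0,0],[0,0,0]],"twist":[0,0,0,0,0,0,0,0],"claw":[1,1,1,1,1,1,1,1]}'
python3 -m jog '{"dp":[[-5,0,0.5],[-10,0,1],[-15,0,1],[-20,0,2],[-25,0,2],[-30,0,2],[-34,0,2],[-34,0,2]],"twist":[0,0,0,0,0,0,0,0],"claw":[1,1,1,1,1,1,1,1]}'
python3 -c "
from h import *
d([-100,0,109])
import cv2
a=eyes.read_camera('side')[200:420,230:460,::-1]
cv2.imwrite('pics/s5.png',cv2.resize(a,None,fx=2.6,fy=2.6))"
```

```text
t: 7.02
eef_pos: [454.0, -118.6, 110.6]
tcp_rot: [3.142, 0.0, -2.97]
ft_force: [1.2, -0.2, -0.3]
opening: 0.003
t: 7.68
eef_pos: [488.3, -112.7, 108.5]
tcp_rot: [-3.142, 0.0, -2.97]
ft_force: [-0.5, 0.3, -0.1]
opening: 0.001
dp [-6.5  0.4 -0.5] run -106.5 -0.3 [ 488.3 -112.7  108.5] F [-0.5  0.3 -0.1] yawerr deg -180.4 t 7.6833
```

View pics/s5.png

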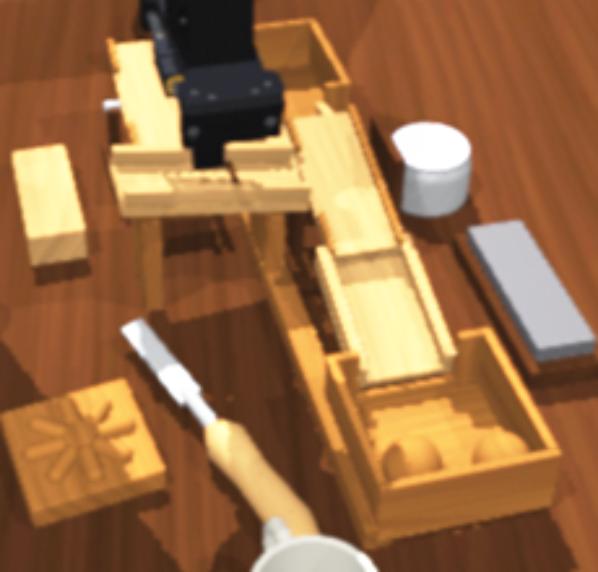

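Both balls are in the right tray, at (412,465) and (500,455). I'll lift clear, let them settle, and check them by comparing two pictures.

```bash
python3 -m jog '{"dp":[[0,0,-20],[0,0,-50],[0,0,-80],[0,0,-100],[0,0,-100],[0,0,-100],[0,0,-100],[0,0,-100]],"twist":[0,0,0,0,0,0,0,0],"claw":[1,1,1,1,1,1,1,1]}'
python3 -m jog '{"dp":[[0,0,0],[0,0,0],[0,0,0],[0,0,0],[0,0,0],[0,0,0],[0,0,0],[0,0,0]],"twist":[0,0,0,0,0,0,0,0],"claw":[1,1,1,1,1,1,1,1]}'
python3 -c "
from h import *
import cv2
a=eyes.read_camera('side')
import subprocess
cv2.imwrite('pics/a.png',a)"
python3 -m jog '{"dp":[[0,0,0],[0,0,0],[0,0,0],[0,0,0],[0,0,0],[0,0,0],[0,0,0],[0,0,0]],"twist":[0,0,0,0,0,0,0,0],"claw":[1,1,1,1,1,1,1,1]}'
python3 -c "
from h import *
import cv2
b=eyes.read_camera('side');a=cv2.imread('pics/a.png')
D=cv2.absdiff(a,b)[320:410,350:450];print('diff',D.max(),(D.max(2)>25).sum())
d([-100,0,109])
t=eyes.read_camera('top')[160:300,230:450,::-1]
cv2.imwrite('pics/s6.png',cv2.resize(t,None,fx=3.6,fy=3.6))"
```

```text
t: 8.4
eef_pos: [486.9, -112.6, 207.5]
tcp_rot: [3.141, -0.002, -2.97]
ft_force: [0.2, 0.1, -0.2]
opening: 0.005
t: 9.07
eef_pos: [487.5, -112.8, 208.6]
tcp_rot: [3.142, 0.0, -2.97]
ft_force: [0.4, -0.0, -0.3]
opening: 0.005
t: 9.78
eef_pos: [487.5, -112.8, 208.6]
tcp_rot: [3.142, 0.0, -2.97]
ft_force: [0.2, -0.7, 0.2]
opening: 0.003
diff 4 0
dp [-7.3  0.3 99.6] run -107.3 -0.3 [ 487.5 -112.8  208.6] F [-0.7  0.6 -0.1] yawerr deg -180.4 t 9.8333
```

View pics/s6.png

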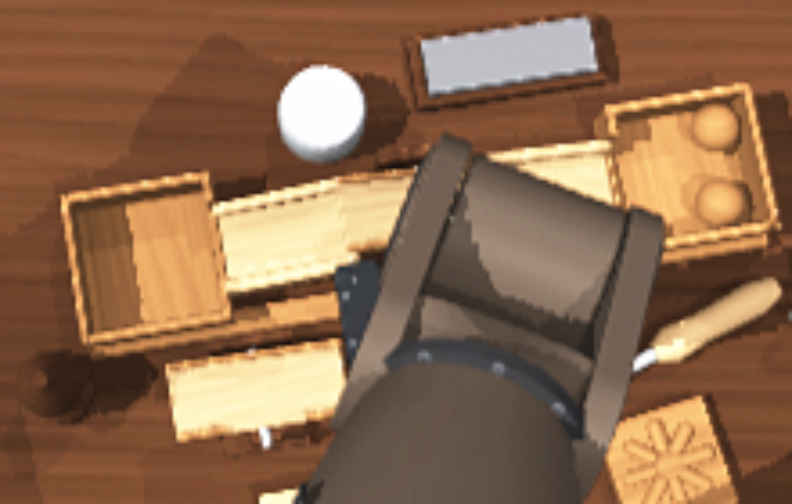

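Both balls lie still on the tray floor, at (716,127) and (720,203). The spare gate and the visible bystanders look unmoved.

```bash
python3 -c "
from cell import job_done
job_done()"
```

```text
the job is handed in; nothing more can be done
```

I handed the job in after about 10 s of robot time, with the gate rocked over and both wooden balls at rest in the right tray. The hand-in reports no verdict.

- **Gate:** The gate in the run was gate_b, with its right side raised. I pressed that wing down until the force rose to 32 N at 64 mm, its stop height. A picture then showed it sloping onto the right chute, with both balls still waiting. I did not measure its tilt after that, and in the last top picture the arm covers much of it.
- **Balls:** I pushed the rear ball gently with the shut fingers. The front ball went over the rib first, then the rear one, and both rolled down the right chute by themselves.
- **Last checks:**
  - Two side pictures about 0.7 s apart showed no change in the right tray, so the balls are at rest.
  - The arm is about 100 mm clear above the channel with no contact force.
  - The spare gate and the bystanders in view looked unmoved. The arm hid part of the bench, and the cup was mostly outside that last crop.

No check failed or disagreed.

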